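Find the press ring with the short ingot and seat the plunger in it

TASK

One of the three white press rings holds a short ingot and the other two hold long ones, all of them stuck part-way down. Take the plunger out of its stand, push it gently but firmly down a ring's bore until the ingot slides home and bottoms, and read the black band against the rim: if the band stays clear above the rim, pull the plunger out and try another ring. Leave the plunger standing, let go and fully home, in the ring where the band comes down to the rim, without cracking a ring or disturbing the other things.

Things in the scene. Friction and masses are not known exactly. Their poses are not given: they have to be found in the camera images.
- plunger_grip (a point): Centre of the plunger's blue square grip (22 x 22, 40 tall, faces along its x and y). Plunger: white rod 16 dia, about 80 g, 110 long with the grip on its top end; z points up the rod. This point is 90 above the tip. A black band is painted round the rod from 31 to 37 above the tip. It starts upright, its tip 30 deep in the stand's loose hole.
- plunger_tip (a point): Centre of the plunger's flat lower end (the last 4 mm taper from 16 to 10 dia); same axes as the grip.
- stand_top (a point): Mouth centre of the plunger's stand: fixed aluminium block 75 x 75 x 40 tall with one hole, 19 dia, 30 deep.
- ring_a_mouth (a point): Mouth of one of three alike fixed white plaster press rings (60 dia, foot 74, 60 tall): level with its flat top rim, on the axis of its vertical 19 dia bore, z up. A 4 deep 45-degree funnel widens the mouth to 27. Ingot top once home: 34 below the rim in the ring with the short ingot, 26 in the two with long ones; which is which changes.
- ring_a: The ring of ring_a_mouth; origin at the centre of its underside, 60 below the mouth. Deep in the bore the ingot lies on a tight pad left 4 to 14 above its bottom stop: about 6 N on the ingot slides the pad down, it stays where left, and stops dead when home. Press slowly (about 15 mm/s); 10 to 15 N is ample; over 40 N on the ring cracks it.
- ring_b_mouth (a point): Mouth of one of three alike fixed white plaster press rings (60 dia, foot 74, 60 tall): level with its flat top rim, on the axis of its vertical 19 dia bore, z up. A 4 deep 45-degree funnel widens the mouth to 27. Ingot top once home: 34 below the rim in the ring with the short ingot, 26 in the two with long ones; which is which changes.
- ring_b: The ring of ring_b_mouth; origin at the centre of its underside, 60 below the mouth. Deep in the bore the ingot lies on a tight pad left 4 to 14 above its bottom stop: about 6 N on the ingot slides the pad down, it stays where left, and stops dead when home. Press slowly (about 15 mm/s); 10 to 15 N is ample; over 40 N on the ring cracks it.
- ring_c_mouth (a point): Mouth of one of three alike fixed white plaster press rings (60 dia, foot 74, 60 tall): level with its flat top rim, on the axis of its vertical 19 dia bore, z up. A 4 deep 45-degree funnel widens the mouth to 27. Ingot top once home: 34 below the rim in the ring with the short ingot, 26 in the two with long ones; which is which changes.
- ring_c: The ring of ring_c_mouth; origin at the centre of its underside, 60 below the mouth. Deep in the bore the ingot lies on a tight pad left 4 to 14 above its bottom stop: about 6 N on the ingot slides the pad down, it stays where left, and stops dead when home. Press slowly (about 15 mm/s); 10 to 15 N is ample; over 40 N on the ring cracks it.
- spray_can: white closed spray can, 58 dia x 170 tall; bystander; origin at the centre of its underside. Leave alone.
- bowl: shallow white ceramic bowl, 110 across, 40 tall; bystander; origin at the centre of its underside. Leave alone.
- tape_roll: orange ring of tape, 60 outside, 40 inside, 19 tall; bystander; origin at the centre of its underside. Leave alone.
- bur_block: white block 65 x 110 x 30 with ten tiny steel burs standing in it; bystander; origin at the centre of its underside. Leave alone.
- tube_a: white squeeze tube with a blue cap lying on its side, about 165 long; bystander; origin at the centre of its underside. Leave alone.
- tube_b: white squeeze tube with a green cap lying on its side, about 165 long; bystander; origin at the centre of its underside. Leave alone.
- putty_box: small blue box, 45 x 45 x 40; bystander; origin at the centre of its underside. Leave alone.
Things that resemble listed ones, but are neither listed nor needed, are in the scene too. What is shaped like the ring_c but blue or orange is not meant.

How it is judged:
On the way:
1. the plunger is lifted out of its stand (z of plunger_tip in the frame of stand_top above 0.005 m), for 0.1 s.
At the end, for the whole second after the job is handed in: The plunger stands at rest (under 10 mm/s), within 0.12 rad of upright, in the one ring with the short ingot, its tip within 4 mm of the bore's axis and at least 32.5 mm below the rim (home is 34), released (((z of plunger_tip in the frame of ring_a_mouth below -0.0325 m and horizontal distance between plunger_tip and ring_a_mouth below 0.004 m) or (z of plunger_tip in the frame of ring_b_mouth below -0.0325 m and horizontal distance between plunger_tip and ring_b_mouth below 0.004 m) or (z of plunger_tip in the frame of ring_c_mouth below -0.0325 m and horizontal distance between plunger_tip and ring_c_mouth below 0.004 m)) and angle between plunger_tip's own z axis and vertical below 0.12 rad and linear speed of plunger below 0.01 m/s); the robot touches nothing.
It fails at once if a press ring is loaded with more than 40 N (contact force between any of ring_a, ring_b, ring_c and anything else above 40 N).
It fails at once if a bystander is moved more than 30 mm (distance of any of spray_can, bowl, tape_roll, bur_block, tube_a, tube_b, putty_box from where it was at the start of the episode above 0.03 m).
It also fails if it takes over 61 s, if anything falls off the work surface, if the arm or the gripper's body presses on something with over 40 N, if the wrist force passes 120 N, or if a joint passes its speed limit or range.

ROBOT

A 7-joint arm with a two-finger parallel gripper is mounted at the origin on the work surface. World frame = base frame: x ahead of the robot, y to its left, z up, the work surface at z = 0. Lengths are in m, angles in rad, forces in N, time in s.
With the tool pointing down it reaches from about 0.4 to 0.85 m from the base axis. Payload 4.5 kg.
Tool frame: the origin (TCP) lies midway between the tips of the shut fingers; the grasp point (between the pads) lies 19 mm behind it; z points along the fingers, y is the direction in which the jaws open and shut (so a half turn about z gives the same grasp; the last joint's range is limited). The gripper opens to 85 mm and grips with 20 to 120 N. Pads are 22 mm wide; open, the fingers measure 114 mm over their backs; the gripper's body (76 mm by 85 mm) begins 54 mm behind the grasp point. The pads swing forward as they close: fully open they stand 13 mm farther back than shut.
Start: joints at [1.332, 0.689, -0.195, 1.565, 0.157, 0.902, -0.215], TCP at [0.168, -0.602, 0.231] pointing down, gripper open.
Joint ranges: [-3.01, 3.01], [-0.46, 2.08], [-1.47, 1.51], [0.13, 2.56], [-1, 4.14], [0.04, 2.09], [-2.66, 2.66]. Speed limits (rad/s): [2.57, 2.57, 3.14, 3.14, 3.14, 3.14, 3.14].

INTERFACE

Orientations are given as a rotation vector (axis times angle).
In Python, from station import robot, eyes, ticket, nets gives the robot as it stands.
- The arm moves only by the shell command python3 -m crank 'ROWS' [FORCE]. ROWS is a JSON object of lists of equal length, an entry for each row: "linear": the shift along the tool's x, y, z in cm, a list of three; "dr": the turn, a rotation vector about the tool's x, y, z in rad, a list of three; "grip": the closure in counts, from 0 (fully open) to 255 (shut). In form: {"linear": [[dx, dy, dz], ...], "dr": [[wx, wy, wz], ...], "grip": [grip, ...]}. A call has 1 to 20 rows; each row shifts and turns the commanded pose from where the row before left it, along the tool's axes as they then stand; what a row does not reach is not made up. A row lasts 1/10 s, in which the tool goes at most 50 mm and 8.59 degrees, less where a joint would pass 70% of its speed; a pose out of reach is approached as far as the arm can. A call with a gripper value outside its range is refused whole. The fingers move at their own pace and stop on an object; FORCE is the grip in N (left out, the last holds). Time passes only in rows, so rows that do not move let the fingers close. It gives the time, the measured TCP pose, the force and the opening at its end, in the units of the state.
- robot.state(): the state, without advancing time (a new reading comes with each control period).
- eyes.grab_frame(name): name is "scene" or "top" or "wrist"; returns the picture (400x640x3 uint8, blue, green, red); there is no depth.
- eyes.calibration(name): a dict with "vertical_fov" (degrees; the focal length in pixels is half the picture's height over the tangent of half this angle, whatever the lens; pixels are square), "cx", "cy" (the principal point, pixels), "rvec" (rotation vector, rad) and "tvec" (3), from world to camera coordinates, as OpenCV has them; the wrist camera has in their place "hand_eye" (4x4, takes a point from camera to tool coordinates, whose origin is the TCP and whose axes are the flange's). Camera axes: x right, y down, z forward; pixel columns grow to the right and rows downward; lengths in m; the calibration is good to about 2 mm. The wrist camera is an equidistant fisheye: a pixel r from the principal point sees the ray r / f radians off the axis. A picture is of the moment at which its call begins: read the wrist's pose just before it. calibration takes no time and is no camera call.
- ticket.sign_off(): hands the job in, once; it reports no verdict.
Trained networks look in the newest picture that a camera, given by its name, has taken for a name from the list of things; names that differ only in an ending like _2 or _b are one class to them, and where a whole thing is asked for, a point or a joint stands for the part that bears it (a point fixed in the world has none). Each returns a list of dicts, best first, with "conf" (0 to 1); they miss things now and then, are a little off and sometimes report something else, mostly with a low value. They report only what shows in the picture. A call takes as long as a camera call. They do not tell look-alikes from the thing itself.
- nets.search_frame(camera, query): "point" ([x, y, z] in m, in world coordinates, good to about 4 mm: the middle of the surface that is visible of it).
- nets.regions_of(camera, query): "region" (400x640 bool, what is visible of it).
The state is a dict: "clock": time; "qpos": joint angles; "qvel": joint speeds; "effort": joint torques, N m; "eef_pos": TCP position; "orientation": TCP orientation; "ft_force": force on the tool from outside, world axes, zero at the start; "wrist_torque": the same for the moment, N m; "width": finger opening in m.
Only numpy, scipy, OpenCV 4.12 (cv2) and the standard library are available. Lean on these libraries where they do the work, as an engineer would, in place of code of your own. Each camera call takes 0.05 s, during which the arm holds its last target.

## Working session

There is one attempt and no reset: what is moved stays moved. The work goes in short steps, Python scripts to look and compute and a shell command to move; the robot and the scene stay as the last step left them, time stands still between calls to the robot, and variables do not carry over. Pictures are saved under pics/ and viewed, and the job is handed in when it is done.

```bash
ls; mkdir -p pics; python3 - <<'E'
from station import robot, eyes, ticket, nets
import cv2
print(robot.state())
for n in ("scene","top","wrist"):
    im=eyes.grab_frame(n); cv2.imwrite(f"pics/{n}0.png",im)
    print(n,eyes.calibration(n))
E
```

```text
pics
{'clock': 0.0, 'qpos': array([ 1.33178095,  0.68999377, -0.19449426,  1.56637179,  0.15732169,
        0.90249985, -0.21507478]), 'qvel': array([ 0.00032636, -0.00045333, -0.00039174,  0.00277127, -0.00021704,
       -0.00081997,  0.00066355]), 'effort': array([ 9.05827910e-04, -5.39606881e+01, -1.26655262e+00, -1.58538795e+01,
        9.03411565e-03,  9.59003752e-03,  2.99580883e-06]), 'eef_pos': array([ 0.16815767, -0.60126451,  0.23047005]), 'orientation': array([-3.11057075e+00, -4.27133525e-01,  6.58236084e-04]), 'ft_force': array([ 1.15737898,  0.07367802, -0.65679044]), 'wrist_torque': array([-0.0077791 ,  0.0137746 ,  0.02418511]), 'width': 0.08528201341120972}
scene {'vertical_fov': 48.77967080808129, 'cx': 314.2111515618312, 'cy': 207.78991965916785, 'rvec': array([ 1.04179273,  2.3389979 , -1.12232701]), 'tvec': array([ 0.39786961, -0.18497498,  1.7636114 ])}
top {'vertical_fov': 57.40210655356334, 'cx': 320.677354942795, 'cy': 199.80549022302776, 'rvec': array([ 2.13646306, -2.16829657,  0.10782459]), 'tvec': array([-0.03240616,  0.52744349,  1.28401171])}
wrist {'vertical_fov': 65.70646984690485, 'cx': 318.4908490689393, 'cy': 199.8594663331963, 'hand_eye': array([[-1.97288087e-05, -9.62232531e-01, -2.72228865e-01,
         6.90798777e-02],
       [ 9.99999262e-01,  3.11610055e-04, -1.17390243e-03,
        -1.29364709e-04],
       [ 1.21439636e-03, -2.72228688e-01,  9.62231816e-01,
        -1.42949804e-01],
       [ 0.00000000e+00,  0.00000000e+00,  0.00000000e+00,
         1.00000000e+00]])}
```

View pics/scene0.png

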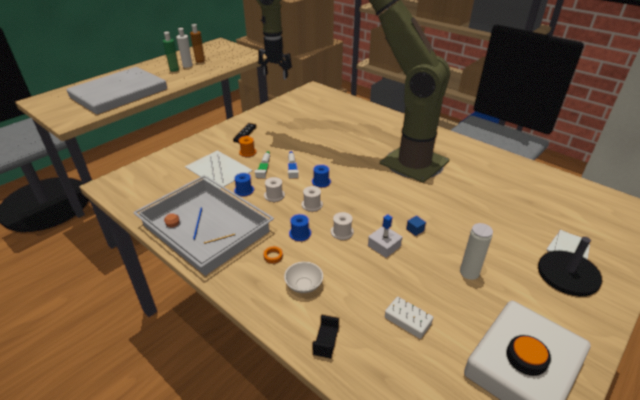

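View pics/top0.png

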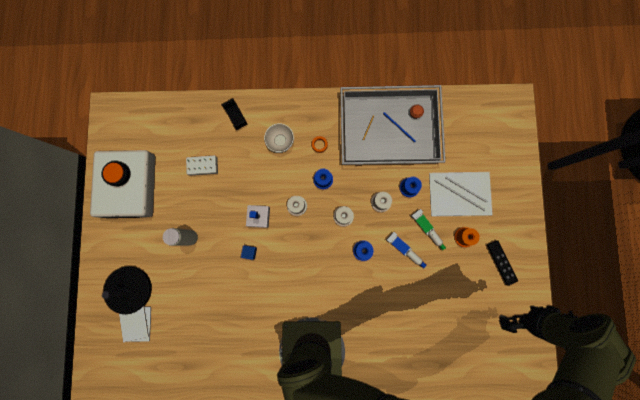

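View pics/wrist0.png

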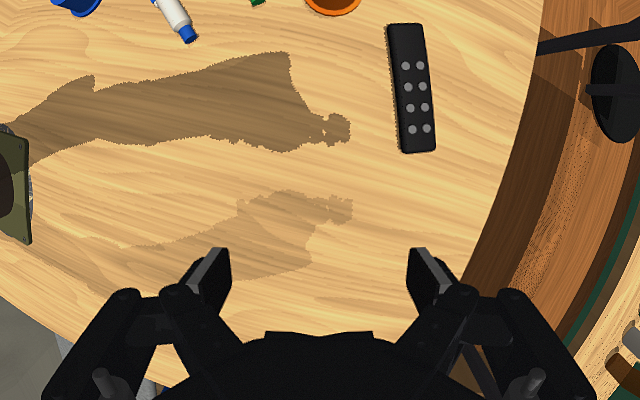

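The scene and top pictures show the plunger in its stand at about top (257,216). The white rings are at about (296,205), (344,215) and (382,201). The blue and orange rings nearby are decoys. Next I'll measure positions.

```bash
cat > h.py <<'E'
from station import robot, eyes, ticket, nets
import cv2, numpy as np
from scipy.spatial.transform import Rotation as R
def cam(n, st=None):
    c=eyes.calibration(n); f=200/np.tan(np.radians(c["vertical_fov"])/2)
    if n=="wrist":
        st=st or robot.state()
        T=np.eye(4);T[:3,:3]=R.from_rotvec(st["orientation"]).as_matrix();T[:3,3]=st["eef_pos"]
        C=T@c["hand_eye"]; Rw,o=C[:3,:3],C[:3,3]
    else:
        Rm=R.from_rotvec(c["rvec"]).as_matrix(); Rw=Rm.T; o=-Rm.T@c["tvec"]
    return f,c["cx"],c["cy"],Rw,o
def ray(n,u,v,st=None):
    f,cx,cy,Rw,o=cam(n,st)
    x,y=(u-cx)/f,(v-cy)/f
    if n=="wrist":
        r=np.hypot(x,y); s=np.sin(r)/max(r,1e-9); d=np.array([x*s,y*s,np.cos(r)])
    else: d=np.array([x,y,1.])
    return o,Rw@d
def onplane(n,u,v,z,st=None):
    o,d=ray(n,u,v,st); return o+d*(z-o[2])/d[2]
def proj(n,p,st=None):
    f,cx,cy,Rw,o=cam(n,st); q=Rw.T@(np.asarray(p)-o)
    if n=="wrist":
        r=np.hypot(q[0],q[1]); t=np.arctan2(r,q[2]); return cx+f*t*q[0]/r, cy+f*t*q[1]/r
    return cx+f*q[0]/q[2], cy+f*q[1]/q[2]
E
python3 - <<'E'
from h import *
np.set_printoptions(precision=4,suppress=True)
for q in ("ring_a","plunger_grip","stand_top"):
  for c in ("top","scene"):
    try:
      for d in nets.search_frame(c,q)[:6]: print(q,c,round(d["conf"],2),np.array(d["point"]),proj(c,d["point"]))
    except Exception as e: print(q,c,e)
for uv in ((296,205),(344,215),(382,201)): print(onplane("top",*uv,.06))
print(robot.state()["clock"])
im=cv2.imread("pics/top0.png"); cv2.imwrite("pics/topz.png",cv2.resize(im[150:270,230:410],None,fx=4.4,fy=4.4,interpolation=cv2.INTER_CUBIC))
E
```

```text
ring_a top 0.91 [ 0.3492 -0.1873  0.0566] (np.float64(363.6834654261992), np.float64(249.18655471268485))
ring_a top 0.88 [ 0.604  -0.0515  0.0609] (np.float64(323.41096937113184), np.float64(177.1408032819876))
ring_a top 0.82 [ 0.5217 -0.2515  0.059 ] (np.float64(380.71409289460144), np.float64(199.38472934284908))
ring_a top 0.79 [0.5103 0.0485 0.0588] (np.float64(295.41355923483417), np.float64(203.95072071332686))
ring_a top 0.6 [ 0.3929 -0.5453  0.058 ] (np.float64(467.0543066923126), np.float64(235.0485774122226))
ring_a top 0.56 [ 0.5711 -0.357   0.059 ] (np.float64(410.2790940856137), np.float64(184.98642582457896))
ring_a scene 0.91 [ 0.5369 -0.2389  0.044 ] (np.float64(274.4844448070737), np.float64(188.70035618715116))
ring_a scene 0.9 [ 0.4876 -0.1065  0.0429] (np.float64(311.6851082755302), np.float64(197.8230828845848))
ring_a scene 0.71 [ 0.4035 -0.5386  0.0384] (np.float64(247.10775905167552), np.float64(146.06298804372716))
ring_a scene 0.66 [0.5282 0.0614 0.0433] (np.float64(342.084183085506), np.float64(225.00734426850823))
ring_a scene 0.66 [ 0.3629 -0.1724  0.042 ] (np.float64(321.3488131258939), np.float64(175.24538555802357))
ring_a scene 0.62 [ 0.5847 -0.3515  0.0424] (np.float64(243.17347834254716), np.float64(182.5938536414094))
plunger_grip top 0.56 [0.4751 0.1826 0.1223] (np.float64(253.77105665828032), np.float64(213.02913562988397))
plunger_grip scene 0.6 [0.4814 0.1924 0.1012] (np.float64(386.46540641393995), np.float64(221.93059779484642))
stand_top top 0.93 [0.4692 0.1778 0.0371] (np.float64(259.8732871741913), np.float64(216.59489647696793))
stand_top scene 0.6 [0.4945 0.2049 0.0396] (np.float64(385.4350685243028), np.float64(241.08882135336876))
stand_top scene 0.27 [0.7527 0.1026 0.0186] (np.float64(303.2451199704748), np.float64(276.22119665385765))
[0.5064 0.0464 0.06  ]
[ 0.4686 -0.1215  0.06  ]
[ 0.5158 -0.2557  0.06  ]
0.45
```

View pics/topz.png

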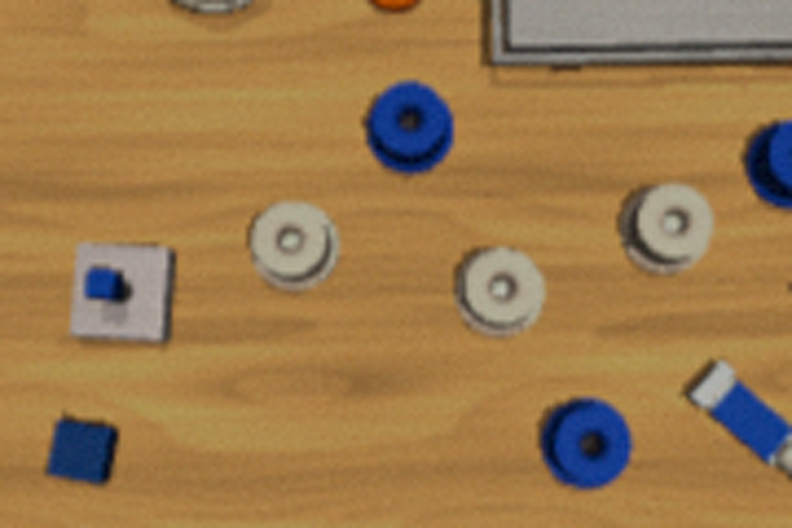

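The zoomed view shows bores at about (295.9,204.3), (344.1,215.5) and (383.2,200.7), and the grip top at about (252.7,214.3). I'll move towards the plunger for a wrist look.

```bash
python3 -m crank '{"linear":[[2.5,0,0],[2.5,0,0],[4.5,0,0],[5,0,0],[5,0,0],[5,0,0],[0.4,-4.9,0],[0.4,-4.9,0],[0.4,-4.9,0],[0.4,-4.9,0],[0.4,-4.9,0],[0.4,-4.9,0],[0.4,-4.9,0],[0.4,-4.9,0],[0.4,-4.9,0],[0.4,-4.9,0],[0.4,-4.9,0],[0.4,-4.9,0],[0.4,-4.9,0],[0.4,-4.9,0]],"dr":[[0,0,0.136],[0,0,0.136],[0,0,0],[0,0,0],[0,0,0],[0,0,0],[0,0,0],[0,0,0],[0,0,0],[0,0,0],[0,0,0],[0,0,0],[0,0,0],[0,0,0],[0,0,0],[0,0,0],[0,0,0],[0,0,0],[0,0,0],[0,0,0]],"grip":[0,0,0,0,0,0,0,0,0,0,0,0,0,0,0,0,0,0,0,0]}'
```

```text
clock: 2.45
eef_pos: [0.4678, 0.0966, 0.2316]
orientation: [-3.142, -0.001, -0.001]
ft_force: [1.7, -0.9, -0.7]
width: 0.0855
```

```bash
python3 -m crank '{"linear":[[0,-4.2,0],[0,-4.2,0],[0,0,0],[0,0,0]],"dr":[[0,0,0],[0,0,0],[0,0,0],[0,0,0]],"grip":[0,0,0,0]}'
python3 - <<'E'
from h import *
np.set_printoptions(precision=4,suppress=True)
st=robot.state(); im=eyes.grab_frame("wrist"); cv2.imwrite("pics/w1.png",im)
print(st["eef_pos"],st["orientation"])
for q in ("plunger_grip","stand_top","ring_a"):
  for d in nets.search_frame("wrist",q)[:4]: print(q,d["conf"],np.array(d["point"]),proj("wrist",d["point"],st))
for d in nets.regions_of("wrist","plunger_grip")[:1]:
  m=d["region"]; ys,xs=np.nonzero(m); print(xs.min(),xs.max(),ys.min(),ys.max())
E
```

```text
clock: 2.85
eef_pos: [0.4674, 0.1796, 0.2312]
orientation: [-3.142, -0.006, -0.0]
ft_force: [0.6, -0.2, 0.8]
width: 0.0854
[0.4674 0.1796 0.2312] [-3.1415 -0.0061 -0.0001]
plunger_grip 0.84 [0.4805 0.1876 0.1219] (np.float64(309.5432027755239), np.float64(181.90587205985284))
stand_top 0.73 [0.4894 0.1869 0.0445] (np.float64(312.30390841558136), np.float64(158.23914017245292))
ring_a 0.93 [ 0.6088 -0.0326  0.0569] (np.float64(505.2702528931992), np.float64(63.93399626248706))
ring_a 0.92 [ 0.357  -0.1736  0.0441] (np.float64(553.7883273327011), np.float64(255.87691236993774))
ring_a 0.75 [0.5148 0.062  0.059 ] (np.float64(430.28985498940176), np.float64(138.82756716256483))
ring_a 0.66 [ 0.5275 -0.2374  0.0409] (np.float64(598.6980509374528), np.float64(145.8475163614844))
292 320 162 199
```

View pics/w1.png

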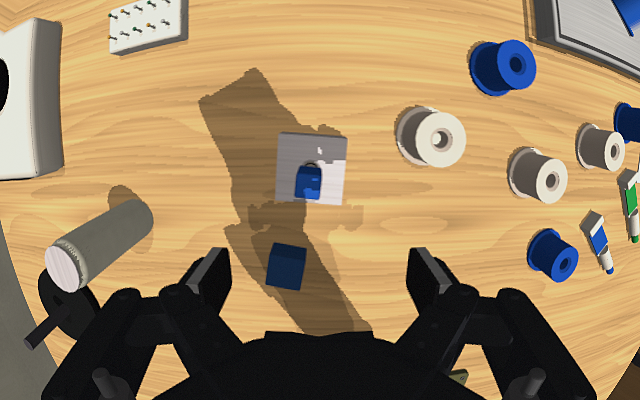

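```bash
python3 - <<'E'
import cv2
im=cv2.imread("pics/w1.png"); cv2.imwrite("pics/w1z.png",cv2.resize(im[120:220,260:390],None,fx=6,fy=6,interpolation=cv2.INTER_CUBIC))
cv2.imwrite("pics/w1r.png",cv2.resize(im[90:220,385:640],None,fx=3.1,fy=3.1,interpolation=cv2.INTER_CUBIC))
E
```

```text
(no output)
```

View pics/w1z.png

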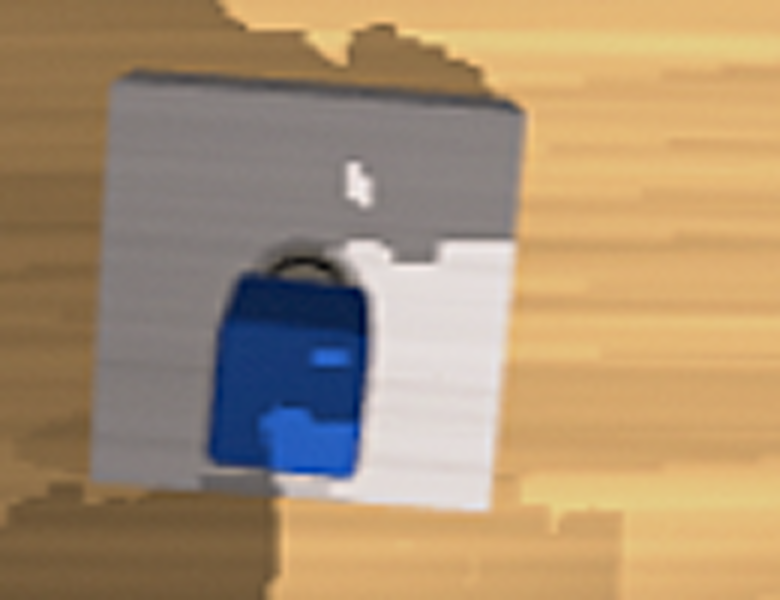

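View pics/w1r.png

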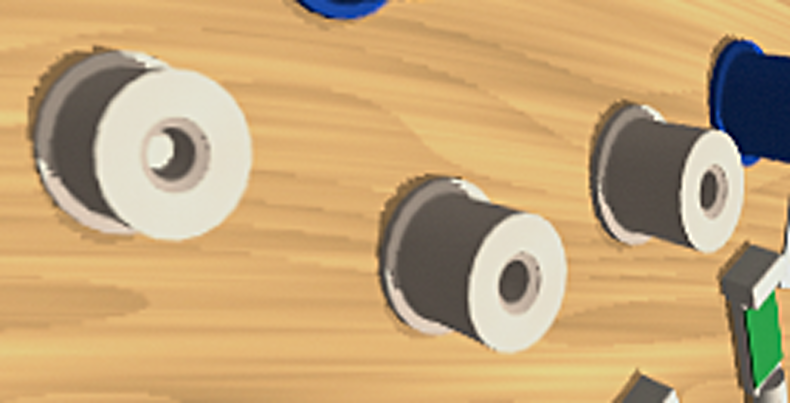

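The grip's top face has corners at about w1z (232,320), (367,328), (357,478) and (208,465). It's yawed a few degrees, like the stand. The ring mouths are at (441.5,139.7), (552,180.6) and (614.7,150.6) in w1.

```bash
python3 - <<'E'
from h import *
np.set_printoptions(precision=4,suppress=True)
st=robot.state()
c=[onplane("wrist",u/6+260,v/6+120,.12,st) for u,v in ((232,320),(367,328),(357,478),(208,465))]
for p in c: print(p)
print("grip",np.mean(c,0))
s=[onplane("wrist",u/6+260,v/6+120,.04,st) for u,v in ((112,80),(522,110),(490,510),(92,483))]
for p in s: print(p)
print("stand",np.mean(s,0))
for uv in ((441.5,139.7),(552,180.6),(614.7,150.6)): print("ring w",onplane("wrist",*uv,.06,st))
for uv in ((295.9,204.3),(344.1,215.5),(383.2,200.7)): print("ring t",onplane("top",*uv,.06))
print("grip t",onplane("top",252.7,214.3,.12))
E
```

```text
[0.4879 0.1937 0.12  ]
[0.4867 0.1749 0.12  ]
[0.465  0.1763 0.12  ]
[0.467  0.1975 0.12  ]
grip [0.4767 0.1856 0.12  ]
[0.5169 0.2201 0.04  ]
[0.5111 0.1464 0.04  ]
[0.4361 0.1511 0.04  ]
[0.4415 0.226  0.04  ]
stand [0.4764 0.1859 0.04  ]
ring w [0.5143 0.046  0.06  ]
ring w [ 0.4731 -0.1233  0.06  ]
ring w [ 0.5231 -0.2626  0.06  ]
ring t [0.5089 0.0467 0.06  ]
ring t [ 0.4669 -0.1218  0.06  ]
ring t [ 0.5168 -0.2599  0.06  ]
grip t [0.4711 0.1866 0.12  ]
```

```bash
python3 -m crank '{"linear":[[0.9,-0.6,0],[0,0,3],[0,0,4],[0,0,4],[0,0,2.5],[0,0,1.4],[0,0,0],[0,0,0],[0,0,0],[0,0,0],[0,0,0],[0,0,0],[0,0,0]],"dr":[[0,0,0.08],[0,0,0],[0,0,0],[0,0,0],[0,0,0],[0,0,0],[0,0,0],[0,0,0],[0,0,0],[0,0,0],[0,0,0],[0,0,0],[0,0,0]],"grip":[0,0,0,0,0,0,0,255,255,255,255,255,255]}' 50
python3 - <<'E'
from h import *
s=robot.state();print(s["eef_pos"],s["orientation"],s["width"],s["ft_force"])
cv2.imwrite("pics/w2.png",eyes.grab_frame("wrist"))
E
```

```text
clock: 4.4
eef_pos: [0.4774, 0.1866, 0.083]
orientation: [-3.136, 0.122, -0.004]
ft_force: [-0.7, 4.0, 3.9]
width: 0.0211
[0.47741202 0.18655091 0.08296903] [-3.13616948  0.1218687  -0.00350461] 0.021099007420345903 [-0.70770284  3.99235868  3.94899956]
```

View pics/w2.png

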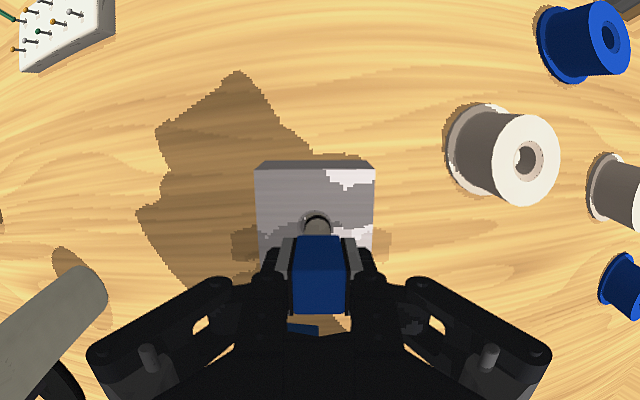

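```bash
python3 -m crank '{"linear":[[0,0,-1],[0,0,-1.5],[0,0,-2],[0,0,-2],[0,0,-1.5],[2.2,4.3,0],[2.2,4.3,0],[0,0,0],[0,0,0]],"dr":[[0,0,0],[0,0,0],[0,0,0],[0,0,0],[0,0,0],[0,0,0],[0,0,0],[0,0,0],[0,0,0]],"grip":[255,255,255,255,255,255,255,255,255]}'
python3 - <<'E'
from h import *
s=robot.state();print(s["eef_pos"],s["orientation"],s["width"],s["ft_force"])
im=eyes.grab_frame("wrist")
cv2.imwrite("pics/w3.png",im)
cv2.imwrite("pics/w3z.png",cv2.resize(im[100:300,240:500],None,fx=3,fy=3,interpolation=cv2.INTER_CUBIC))
E
```

```text
clock: 5.35
eef_pos: [0.5133, 0.0922, 0.1619]
orientation: [3.137, -0.132, -0.003]
ft_force: [0.0, 0.5, -0.2]
width: 0.0212
[0.51325784 0.09224179 0.16191541] [ 3.13655133e+00 -1.32034010e-01 -2.58064636e-03] 0.021221518872205112 [ 0.04580298  0.52086008 -0.22807145]
```

View pics/w3z.png

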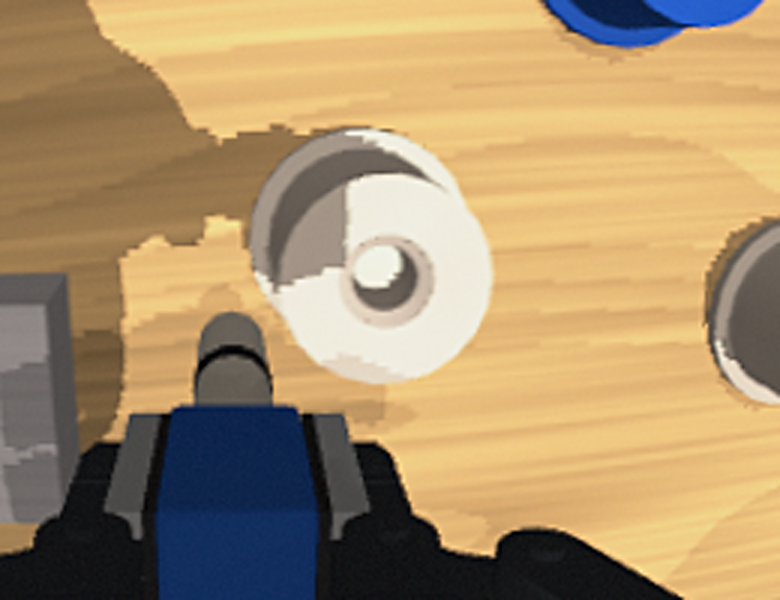

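Mouth centre is at about (369,193.7) in the full wrist picture, and the rod's end shows at about (317,204) with its top edge. I'll compare that with the predicted tip.

```bash
python3 - <<'E'
from h import *
np.set_printoptions(precision=4,suppress=True)
st=robot.state(); M=R.from_rotvec(st["orientation"]).as_matrix()
print("mouth",onplane("wrist",369,193.7,.06,st), onplane("wrist",388/3+240,278/3+100,.06,st))
for L in (.071,.067,.075):
  tip=st["eef_pos"]+M@np.array([0,0,L]); print(L,tip,(np.array(proj("wrist",tip,st))-[240,100])*3)
# rim of rod 4mm above tip, far edge
for a in (0,90,180,270):
  p=st["eef_pos"]+M@np.array([.008*np.cos(np.radians(a)),.008*np.sin(np.radians(a)),.067]); print(a,(np.array(proj("wrist",p,st))-[240,100])*3)
for b in (.034,): 
 for a in (0,90,270):
  p=st["eef_pos"]+M@np.array([.008*np.cos(np.radians(a)),.008*np.sin(np.radians(a)),.071-b]); print("band",a,(np.array(proj("wrist",p,st))-[240,100])*3)
E
```

```text
mouth [0.5142 0.0528 0.06  ] [0.5151 0.0525 0.06  ]
0.071 [0.5127 0.0943 0.0909] [237.0933 333.0001]
0.067 [0.5127 0.0943 0.0949] [237.1021 338.1636]
0.075 [0.5127 0.0943 0.0869] [237.0847 328.0085]
0 [237.1187 305.8617]
90 [270.7285 338.1566]
180 [237.0846 369.7439]
270 [203.4741 338.137 ]
band 0 [237.2   346.821]
band 90 [275.7723 383.3154]
band 270 [198.5811 383.2936]
```

```bash
python3 - <<'E'
from h import *
np.set_printoptions(precision=4,suppress=True)
s=robot.state(); print(s["eef_pos"],s["orientation"],s["qvel"])
st={"eef_pos":np.array([0.51325784,0.09224179,0.16191541]),"orientation":np.array([3.13655133e+00,-1.32034010e-01,-2.58064636e-03])}
M=R.from_rotvec(st["orientation"]).as_matrix()
print("mouth",onplane("wrist",369,193.7,.06,st), onplane("wrist",388/3+240,278/3+100,.06,st))
for L in (.071,):
  tip=st["eef_pos"]+M@np.array([0,0,L]); print(L,tip,(np.array(proj("wrist",tip,st))-[240,100])*3)
E
```

```text
[0.5128 0.0944 0.1619] [ 3.1381 -0.1267 -0.003 ] [-0.0338 -0.0005 -0.0283 -0.0013 -0.0011 -0.0011  0.0007]
mouth [0.5145 0.0505 0.06  ] [0.5154 0.0502 0.06  ]
0.071 [0.5131 0.0921 0.0909] [237.0933 333.0001]
```

```bash
python3 -m crank '{"linear":[[0.2,1.5,0],[0.2,1.5,0],[0.2,1.0,0.5],[0.1,0.5,0.5],[0,0,0],[0,0,0],[0,0,0],[0,0,0]],"dr":[[0,0,0],[0,0,0],[0,0,0],[0,0,0],[0,0,0],[0,0,0],[0,0,0],[0,0,0]],"grip":[255,255,255,255,255,255,255,255]}'
python3 - <<'E'
from h import *
np.set_printoptions(precision=4,suppress=True)
st=robot.state();print(st["eef_pos"],st["orientation"],st["width"],st["ft_force"],st["qvel"])
im=eyes.grab_frame("wrist")
cv2.imwrite("pics/w4.png",im)
cv2.imwrite("pics/w4z.png",cv2.resize(im[130:280,230:410],None,fx=4,fy=4,interpolation=cv2.INTER_CUBIC))
M=R.from_rotvec(st["orientation"]).as_matrix()
tip=st["eef_pos"]+M@np.array([0,0,.073]); print(tip,(np.array(proj("wrist",tip,st))-[230,130])*4)
print(proj("wrist",[.516,.049,.06],st))
E
```

```text
clock: 6.2
eef_pos: [0.5172, 0.0506, 0.1524]
orientation: [-3.139, 0.123, -0.0]
ft_force: [0.4, 0.2, -0.6]
width: 0.0216
[0.5172 0.0506 0.1524] [-3.1388  0.1227 -0.0003] 0.021552706155329195 [ 0.4287  0.2324 -0.5953] [ 0.0015 -0.0002  0.003   0.0004 -0.0009 -0.0013  0.0016]
[0.5172 0.0506 0.0794] [356.1229 320.6539]
(np.float64(321.17216035362867), np.float64(203.98220208441631))
```

View pics/w4z.png

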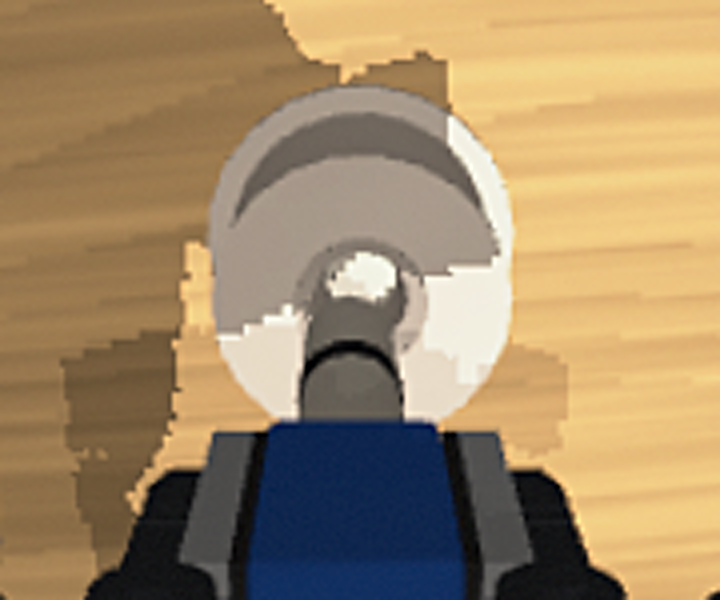

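The rod's axis sits about 10 zoom px left of the mouth centre, roughly 1.8 mm. I'll correct that and start into the funnel.

```bash
python3 -m crank '{"linear":[[0,0.18,0],[0,0,0.4],[0,0,0.4],[0,0,0.4],[0,0,0.3],[0,0,0.2],[0,0,0.2],[0,0,0.2],[0,0,0.2],[0,0,0.2]],"dr":[[0,0,0],[0,0,0],[0,0,0],[0,0,0],[0,0,0],[0,0,0],[0,0,0],[0,0,0],[0,0,0],[0,0,0]],"grip":[255,255,255,255,255,255,255,255,255,255]}'
```

```text
clock: 7.25
eef_pos: [0.517, 0.0481, 0.1272]
orientation: [3.139, -0.124, 0.0]
ft_force: [-0.7, -0.2, -1.2]
width: 0.0211
```

```bash
python3 -m crank '{"linear":[[0,0,0.15],[0,0,0.15],[0,0,0.15],[0,0,0.15],[0,0,0.15]],"dr":[[0,0,0],[0,0,0],[0,0,0],[0,0,0],[0,0,0]],"grip":[255,255,255,255,255]}'; python3 -m crank '{"linear":[[0,0,0.15],[0,0,0.15],[0,0,0.15]],"dr":[[0,0,0],[0,0,0],[0,0,0]],"grip":[255,255,255]}'
```

```text
clock: 7.75
eef_pos: [0.517, 0.048, 0.1197]
orientation: [3.139, -0.124, 0.0]
ft_force: [-0.1, -1.0, -0.5]
width: 0.0214
clock: 8.05
eef_pos: [0.517, 0.048, 0.1152]
orientation: [3.139, -0.124, 0.0]
ft_force: [-1.2, 0.3, -1.3]
width: 0.0213
```

```bash
python3 -m crank '{"linear":[[0,0,0.15],[0,0,0.15],[0,0,0.15]],"dr":[[0,0,0],[0,0,0],[0,0,0]],"grip":[255,255,255]}'; python3 -m crank '{"linear":[[0,0,0.15]],"dr":[[0,0,0]],"grip":[255]}';python3 -m crank '{"linear":[[0,0,0.1]],"dr":[[0,0,0]],"grip":[255]}'
```

```text
clock: 8.35
eef_pos: [0.5172, 0.048, 0.1112]
orientation: [3.139, -0.124, 0.001]
ft_force: [-0.8, 0.0, 5.2]
width: 0.0212
clock: 8.45
eef_pos: [0.5172, 0.048, 0.1097]
orientation: [3.139, -0.124, 0.001]
ft_force: [-0.8, 0.2, 6.0]
width: 0.0213
clock: 8.55
eef_pos: [0.5172, 0.048, 0.1087]
orientation: [3.139, -0.125, 0.001]
ft_force: [-0.7, -0.0, 5.2]
width: 0.0215
```

```bash
for i in 1; do python3 -m crank '{"linear":[[0,0,0.1]],"dr":[[0,0,0]],"grip":[255]}';done; python3 -m crank '{"linear":[[0,0,0.1]],"dr":[[0,0,0]],"grip":[255]}';  python3 -m crank '{"linear":[[0,0,0.1]],"dr":[[0,0,0]],"grip":[255]}'
```

```text
clock: 8.65
eef_pos: [0.5172, 0.048, 0.1077]
orientation: [3.139, -0.125, 0.001]
ft_force: [-1.1, -1.2, 5.5]
width: 0.0218
clock: 8.75
eef_pos: [0.5172, 0.048, 0.1068]
orientation: [3.139, -0.125, 0.001]
ft_force: [-1.0, -0.4, 12.8]
width: 0.0212
clock: 8.85
eef_pos: [0.5175, 0.048, 0.1066]
orientation: [-3.139, 0.125, -0.002]
ft_force: [-3.0, -1.0, 22.4]
width: 0.0213
```

```bash
python3 - <<'E'
from h import *
im=eyes.grab_frame("wrist")
cv2.imwrite("pics/w5z.png",cv2.resize(im[130:280,230:410],None,fx=4,fy=4,interpolation=cv2.INTER_CUBIC))
E
```

```text
(no output)
```

View pics/w5z.png

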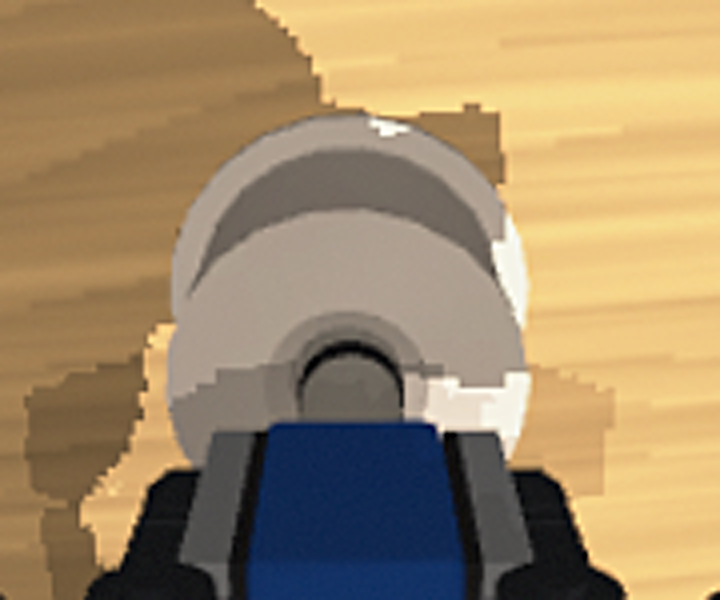

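```bash
python3 - <<'E'
from h import *
st=robot.state(); print(st["eef_pos"],st["ft_force"])
x,y=.517,.048
for z in (.071,.065,.063,.06,.057): print(z,(np.array(proj("wrist",[x+.008,y,z],st))-[230,130])*4)
for r in (.0135,.0095): print((np.array(proj("wrist",[x+r,y,.06],st))-[230,130])*4)
E
```

```text
[0.51745491 0.04801273 0.10666214] [-2.34004153 -0.52233614 14.58308944]
0.071 [352.46446285 348.53039688]
0.065 [352.55766724 336.13994521]
0.063 [352.58754971 332.16925206]
0.06 [352.63131729 326.35515504]
0.057 [352.67386297 320.70520309]
[349.88588659 293.66798506]
[351.88677214 317.49348058]
```

The wrist view has the band clear above the rim, and the hard stop came at tip depth about 26 mm, so this ring holds a long ingot. I'll pull out and go to the middle ring.

```bash
python3 -m crank '{"linear":[[0,0,-0.5],[0,0,-1],[0,0,-1.3],[0,0,-1.3],[0,0,-0.8],[-0.4,2,0],[-0.7,4,0],[-0.7,4,0],[-0.6,4,0],[-0.4,2.5,0],[-0.1,0.6,0],[0,0,0],[0,0,0],[0,0,0],[0,0,0]],"dr":[[0,0,0],[0,0,0],[0,0,0],[0,0,0],[0,0,0],[0,0,0],[0,0,0],[0,0,0],[0,0,0],[0,0,0],[0,0,0],[0,0,0],[0,0,0],[0,0,0],[0,0,0]],"grip":[255,255,255,255,255,255,255,255,255,255,255,255,255,255,255]}'
python3 - <<'E'
from h import *
np.set_printoptions(precision=4,suppress=True)
st=robot.state();print(st["eef_pos"],st["orientation"],st["width"],st["ft_force"])
im=eyes.grab_frame("wrist")
cv2.imwrite("pics/w6z.png",cv2.resize(im[130:280,230:410],None,fx=4,fy=4,interpolation=cv2.INTER_CUBIC))
E
```

```text
clock: 10.4
eef_pos: [0.475, -0.1186, 0.1543]
orientation: [-3.139, 0.12, -0.0]
ft_force: [-0.5, -0.0, -1.0]
width: 0.0214
[ 0.475  -0.1186  0.1543] [-3.1387  0.1203 -0.0003] 0.02138415553710134 [-0.4688 -0.004  -1.0373]
```

View pics/w6z.png

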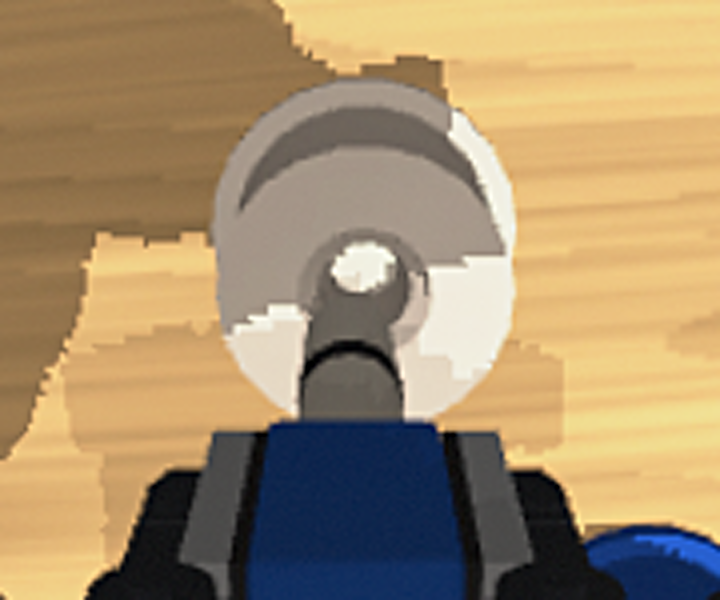

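Same view as at the first ring: mouth centre is about 12 zoom px right of the rod. I'll apply the same correction and descend.

```bash
python3 -m crank '{"linear":[[0.05,0.22,0],[0,0,0.4],[0,0,0.4],[0,0,0.4],[0,0,0.4],[0,0,0.3],[0,0,0.2],[0,0,0.2],[0,0,0.2],[0,0,0.2]],"dr":[[0,0,0],[0,0,0],[0,0,0],[0,0,0],[0,0,0],[0,0,0],[0,0,0],[0,0,0],[0,0,0],[0,0,0]],"grip":[255,255,255,255,255,255,255,255,255,255]}'; python3 -m crank '{"linear":[[0,0,0.15],[0,0,0.15],[0,0,0.15],[0,0,0.15]],"dr":[[0,0,0],[0,0,0],[0,0,0],[0,0,0]],"grip":[255,255,255,255]}'
```

```text
clock: 11.45
eef_pos: [0.4749, -0.1224, 0.1272]
orientation: [3.139, -0.124, 0.0]
ft_force: [0.0, 0.0, -0.6]
width: 0.0215
clock: 11.85
eef_pos: [0.4749, -0.1224, 0.1212]
orientation: [3.139, -0.124, 0.0]
ft_force: [-0.2, -0.1, -0.8]
width: 0.0217
```

```bash
python3 -m crank '{"linear":[[0,0,0.15],[0,0,0.15],[0,0,0.15]],"dr":[[0,0,0],[0,0,0],[0,0,0]],"grip":[255,255,255]}'; python3 -m crank '{"linear":[[0,0,0.15],[0,0,0.15],[0,0,0.15]],"dr":[[0,0,0],[0,0,0],[0,0,0]],"grip":[255,255,255]}';  python3 -m crank '{"linear":[[0,0,0.15],[0,0,0.15]],"dr":[[0,0,0],[0,0,0]],"grip":[255,255]}'
```

```text
clock: 12.15
eef_pos: [0.4749, -0.1224, 0.1167]
orientation: [3.139, -0.124, 0.0]
ft_force: [0.3, -0.1, -1.1]
width: 0.0215
clock: 12.45
eef_pos: [0.4749, -0.1224, 0.1122]
orientation: [3.139, -0.124, 0.0]
ft_force: [-0.9, -1.0, -1.0]
width: 0.0215
clock: 12.65
eef_pos: [0.4749, -0.1224, 0.1092]
orientation: [3.139, -0.124, 0.0]
ft_force: [0.2, 0.6, -1.4]
width: 0.0213
```

Already deeper than a long ingot could sit before pressing (at most 22 mm), so this should be the short one.

```bash
python3 -m crank '{"linear":[[0,0,0.15],[0,0,0.15]],"dr":[[0,0,0],[0,0,0]],"grip":[255,255]}';  python3 -m crank '{"linear":[[0,0,0.15],[0,0,0.15]],"dr":[[0,0,0],[0,0,0]],"grip":[255,255]}';  python3 -m crank '{"linear":[[0,0,0.1]],"dr":[[0,0,0]],"grip":[255]}'; python3 -m crank '{"linear":[[0,0,0.1]],"dr":[[0,0,0]],"grip":[255]}'
```

```text
clock: 12.85
eef_pos: [0.4749, -0.1224, 0.1065]
orientation: [3.139, -0.124, 0.0]
ft_force: [-0.8, 0.2, 5.9]
width: 0.0217
clock: 13.05
eef_pos: [0.475, -0.1224, 0.1037]
orientation: [3.139, -0.124, 0.001]
ft_force: [-0.7, 0.4, 5.5]
width: 0.0215
clock: 13.15
eef_pos: [0.4749, -0.1224, 0.1026]
orientation: [3.139, -0.124, 0.001]
ft_force: [-1.1, -0.3, 4.6]
width: 0.0217
clock: 13.25
eef_pos: [0.4749, -0.1224, 0.1017]
orientation: [3.139, -0.124, 0.001]
ft_force: [-0.4, -0.8, 5.2]
width: 0.0215
```

```bash
python3 -m crank '{"linear":[[0,0,0.1]],"dr":[[0,0,0]],"grip":[255]}'; python3 -m crank '{"linear":[[0,0,0.1]],"dr":[[0,0,0]],"grip":[255]}'; python3 -m crank '{"linear":[[0,0,0.05]],"dr":[[0,0,0]],"grip":[255]}'
```

```text
clock: 13.35
eef_pos: [0.475, -0.1224, 0.1007]
orientation: [3.139, -0.124, 0.001]
ft_force: [-1.0, -0.2, 5.0]
width: 0.0214
clock: 13.45
eef_pos: [0.475, -0.1224, 0.0997]
orientation: [3.139, -0.124, 0.001]
ft_force: [-1.4, 0.6, 4.9]
width: 0.0217
clock: 13.55
eef_pos: [0.4749, -0.1224, 0.0991]
orientation: [3.139, -0.124, 0.001]
ft_force: [-0.5, 0.3, 4.4]
width: 0.0213
```

```bash
python3 -m crank '{"linear":[[0,0,0.05]],"dr":[[0,0,0]],"grip":[255]}'; python3 -m crank '{"linear":[[0,0,0.05]],"dr":[[0,0,0]],"grip":[255]}'; python3 -m crank '{"linear":[[0,0,0.05]],"dr":[[0,0,0]],"grip":[255]}'
```

```text
clock: 13.65
eef_pos: [0.475, -0.1224, 0.0987]
orientation: [3.139, -0.124, 0.001]
ft_force: [-1.3, -0.2, 12.3]
width: 0.0214
clock: 13.75
eef_pos: [0.4751, -0.1225, 0.0987]
orientation: [3.139, -0.124, 0.001]
ft_force: [-0.7, 0.8, 17.3]
width: 0.0214
clock: 13.85
eef_pos: [0.4752, -0.1225, 0.0986]
orientation: [3.139, -0.125, 0.002]
ft_force: [-3.2, 1.7, 21.4]
width: 0.0217
```

Hard stop 8 mm deeper than the first ring, at tip depth about 34 mm. I'll check the band, then relieve and release.

```bash
python3 - <<'E'
from h import *
im=eyes.grab_frame("wrist")
cv2.imwrite("pics/w7z.png",cv2.resize(im[130:280,230:410],None,fx=4,fy=4,interpolation=cv2.INTER_CUBIC))
E
python3 -m crank '{"linear":[[0,0,-0.08],[0,0,0],[0,0,0],[0,0,0],[0,0,0],[0,0,0],[0,0,0]],"dr":[[0,0,0],[0,0,0],[0,0,0],[0,0,0],[0,0,0],[0,0,0],[0,0,0]],"grip":[255,255,0,0,0,0,0]}'
```

```text
clock: 14.6
eef_pos: [0.4748, -0.1224, 0.098]
orientation: [3.139, -0.124, -0.0]
ft_force: [0.0, -0.8, 0.2]
width: 0.0854
```

View pics/w7z.png

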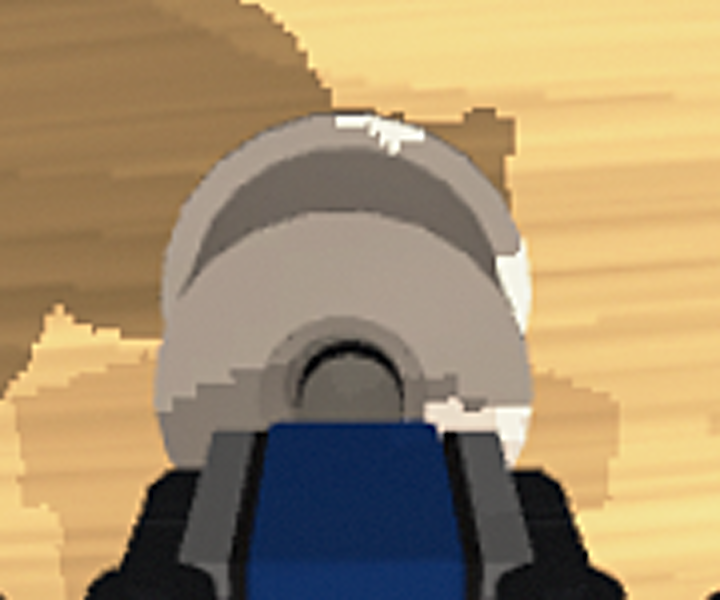

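The band now merges with the mouth's shadow at the rim. Retreating and checking.

```bash
python3 -m crank '{"linear":[[0,0,-1.5],[0,0,-3],[0,0,-4],[0,0,-4],[-1,0,-1],[0,0,0],[0,0,0],[0,0,0]],"dr":[[0,0,0],[0,0,0],[0,0,0],[0,0,0],[0,0,0],[0,0,0],[0,0,0],[0,0,0]],"grip":[0,0,0,0,0,0,0,0]}'
python3 - <<'E'
from h import *
np.set_printoptions(precision=4,suppress=True)
st=robot.state();im=eyes.grab_frame("wrist")
w=cv2.resize(im[80:280,180:460],None,fx=2.5,fy=2.5,interpolation=cv2.INTER_CUBIC)
cv2.imwrite("pics/w8z.png",w)
for d in nets.search_frame("wrist","plunger_grip")[:2]: print(d["conf"],np.array(d["point"]))
s=eyes.grab_frame("scene"); cv2.imwrite("pics/s8z.png",cv2.resize(s[140:300,230:430],None,fx=3.7,fy=3.7,interpolation=cv2.INTER_CUBIC))
for d in nets.search_frame("scene","plunger_grip")[:2]: print(d["conf"],np.array(d["point"]))
E
```

```text
clock: 15.4
eef_pos: [0.4641, -0.1214, 0.2317]
orientation: [-3.139, 0.124, 0.004]
ft_force: [-0.5, 0.2, -0.1]
width: 0.0852
0.74 [ 0.4819 -0.1247  0.1378]
```

View pics/w8z.png

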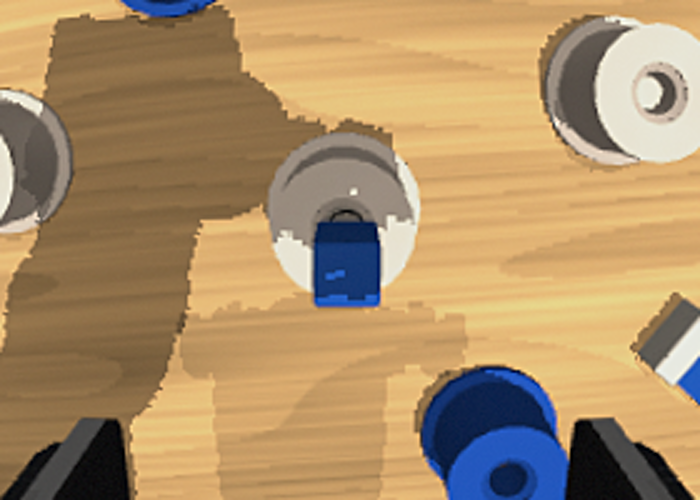

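View pics/s8z.png

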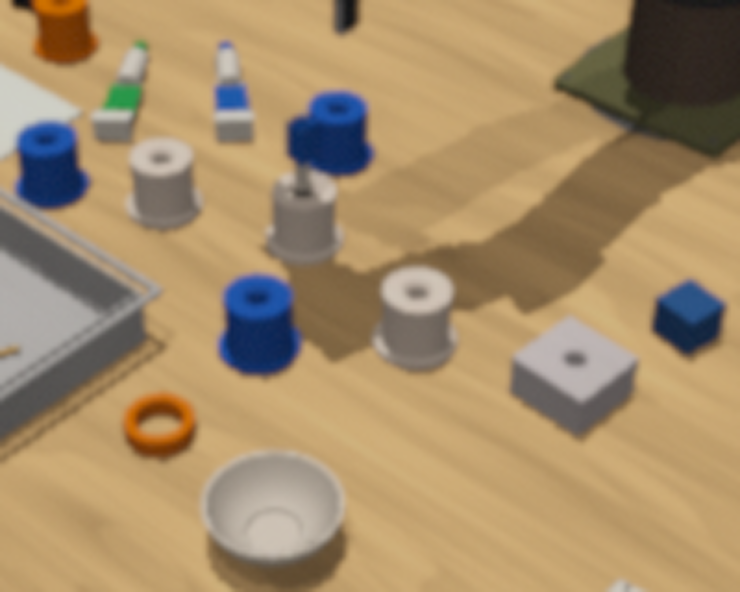

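The plunger stands upright at about (347,262) in the wrist zoom and (303,160) in the scene zoom. Its band is at the rim of the middle white ring, and the other things I can see are undisturbed. The gripper is clear, so I'm handing in.

```bash
python3 -c "
from station import ticket
print(ticket.sign_off())"
```

```text
the job is handed in; nothing more can be done
None
```

The plunger is standing released and fully home in the middle white ring, at about (0.475, -0.122), and the job is handed in at about 15.5 s. The sign-off gave no verdict.

- **First ring (nearest the stand):** the ingot slid at about 6 N and stopped hard at a tip depth of about 26 mm, with the band clear above the rim. That made it a long ingot, so I pulled out.
- **Middle ring:** first contact was deeper than any long ingot could sit. It stopped hard 8 mm lower, at a depth of about 34 mm, with the band down at the rim. I did not need to test the third ring.
- **Forces:** the highest reading at the end of a press step was about 22 N, against the 40 N limit.
- **Final check:** in the last wrist and scene pictures the plunger is upright and the gripper is open and clear. The bowl, tape roll, tubes and putty box look unmoved. The spray can and bur block were outside that last close-up, but the arm did not go near them.

**Disagreements:** the cameras differed by about 5 mm in x, and the wrist view was off by 1–3 mm. I corrected for this by lining the rod up with each bore in the picture. The depths assume the tip was 30 mm deep in the stand when I gripped it.

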